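# Set and lock a specimen-stop fence

## Robot

A 6-joint arm with a two-finger parallel gripper is mounted at the origin on a cart in front of the work surface, level with it; the furniture and walls round the work are solid. World frame = base frame: x ahead of the robot, y to its left, z up, the work surface at z = 0. Lengths are in m, angles in rad, forces in N, time in s.
With the tool pointing down it reaches from about 0.4 to 0.825 m from the base axis. Payload 7 kg.
Tool frame: the origin (TCP) lies at the very end of the fingers, on their centre line; the grasp point (between the pads) lies 19 mm behind it (grip_depth is the distance from the TCP to the grasp point, in m); z points along the fingers, y is the line along which they close (so a half turn about z gives the same grasp; the last joint's range is limited). The gripper opens to 85 mm and grips with 20 to 120 N. Pads are 22 mm wide; open, the fingers measure 114 mm over their backs; the gripper's body (76 mm by 85 mm) begins 54 mm behind the grasp point. The pads swing forward as they close: fully open they stand 13 mm farther back than shut.
Start: joints at [-1.018, 0.359, 0.012, 0, -1.224, -0.288], TCP at [0.177, -0.651, 0.195] pointing down, gripper open.
Joint ranges: [-3.07, 3.07], [-1.43, 2.12], [-1.02, 1.25], [-3.03, 1.67], [-3.05, -0], [-3.03, 3.03]. Speed limits (rad/s): [2.39, 2.39, 3.01, 3.14, 3.14, 3.14].

## Interface

Orientations are given as a unit quaternion [x, y, z, w].
In Python, from station import * gives the robot as it stands.
- The arm moves only by the tool carry_out, never from a script. Its argument "deltas" is a list of rows, each a list of 7 numbers: the closure, from 0 (fully open) to 1 (shut), then the shift along the tool's x, y, z in units of 3 cm (1.0 is 3 cm), then the turn, a rotation vector about the tool's x, y, z in units of 8 degrees (1.0 is 8 degrees). In form: [[grip, dx, dy, dz, wx, wy, wz], ...]. A call has 1 to 12 rows; each row shifts and turns the commanded pose from where the row before left it, along the tool's axes as they then stand; what a row does not reach is not made up. A row lasts 1/10 s, in which the tool goes at most 50 mm and 8.59 degrees, less where a joint would pass 70% of its speed; a pose out of reach is approached as far as the arm can. A call with a number of a shift or a turn outside -1 to 1 is refused whole. A call with a gripper value outside its range is refused whole. The fingers move at their own pace and stop on an object; the grip force is fixed at half the most. Time passes only in rows, so rows that do not move let the fingers close. It gives the time, the measured TCP pose, the force, the opening and the grip force at its end, in the units of the state.
- get_state(): the state, without advancing time (a new reading comes with each control period).
- capture(name): name is "scene" or "top"; returns a dict with "frame" (384x512x3 uint8, red, green, blue), "vfov" (degrees; the focal length in pixels is half the picture's height over the tangent of half this angle, whatever the lens; pixels are square), "cx", "cy" (the principal point, pixels), "k1" (the pictures are not rectified: a ray, as slopes to the right and down, at radius r is drawn at 1 + k1 r^2 times it, then the intrinsics apply), "origin" and "orientation" of the camera in the world. Camera axes: x right, y up, looking along -z (the intrinsics and any distortion apply to the point x, -y, -z); pixel columns grow to the right and rows downward; lengths in m; the calibration is good to about 2 mm. A picture is of the moment at which its call begins. There is no depth.
- finish_job(): hands the job in; it is judged then, once.
The state is a dict: "time": time; "joints": joint angles; "qd": joint speeds; "tau": joint torques, N m; "tcp_pos": TCP position; "eef_rot": TCP orientation; "contact_force": force on the tool from outside, world axes, zero at the start; "moment": the same for the moment, N m; "width": finger opening in m; "gripper_force": force on a finger pad.
Only numpy, scipy, OpenCV 4.12 (cv2) and the standard library are available. Lean on these libraries where they do the work, as an engineer would, in place of code of your own. Each camera call takes 0.05 s, during which the arm holds its last target. There are 200 camera calls.

## Task

Set the stop gauge: slide the plain metal fence straight along its slots, away from the robot, until the pointed tooth on its left edge stands exactly opposite the tip of the index marker, with the fence square on its base. Then swing the clamp lever clockwise (seen from above) until it grips the fence firmly, hand-tight but without straining the clamp, let go, and leave the other things on the bench where they are.

Things in the scene. Friction and masses are not known exactly. Their poses are not given: they have to be found in the camera images.
- gauge_base: Fixed grey plate on the bench, spanning own x -95..95, y -80..95 mm, top at z 12 mm. Origin on its underside; x = slide direction, roughly away from the robot, y to the left. Black ticks every 10 mm along its left edge. A guide bolt (shaft 10 mm, head 24 mm wide, top at z 31 mm) stands at x 0, y +42 mm, the clamp's stud at x 0, y -42 mm.
- fence: Loose bare-metal angle, 0.6 to 1 kg; origin under the middle of its foot, axes like the base's. Foot 116 (x) x 130 (y) x 8 mm with two slots along x, 13 x 74 mm, at y -42 and +42 mm, round the 10 mm stud and bolt: it slides 30 mm either way and can twist, so lead it straight. Upright wall on it: x 46..58, y -50..50 mm, top at z 58 mm. Slides easily while the clamp is loose; cannot be lifted off.
- fence_grip (a point): Middle of the fence's wall, 12 mm below its top: pinch here from above, fingers closing along the fence's x (12 mm thick).
- fence_tooth (a point): Tip of the small pointed tooth at the middle of the fence's left edge (fence x 0, y 70.5, z 8 mm).
- index_marker: Fixed dark steel marker, 12 x 18 x 14 mm, somewhere on the base's graduated left edge, its pointed tip turned to the fence. Origin on its underside; axes like the base's.
- marker_tip (a point): Tip of the marker's point with a thin white line on it, 8 mm over the base's top. The fence is set when tooth and tip have the same position along the base's x; they then stand about 4 mm apart along y and do not touch.
- clamp_lever (a joint): Lever angle, rad: 0 points along the base's -y (right), growing clockwise seen from above (1.57: along -x, to the robot), at most 3.2. Starts loose, 0.3 to 0.8. Even drag of 0.3 N m (4.5 N at the ball); stays where left. Pushes the pad down 4 mm per rad; the angle where the pad meets the fence differs each time (0.9 to 2.1). From there the resistance rises by about 0.4 N m per rad.
- lever_ball (a point): Centre of the black ball, 22 mm in diameter, at the end of the lever, 66 mm from the stud's axis, 57 mm (+-2) over the bench. The 11 mm thick arm slopes down from it to the hub (26 mm in diameter, top about 56 mm over the bench). Push or pinch the ball from above; under its path lies only the fence's foot, top 20 mm over the bench.
- clamp: Fixed clamp stud that passes through the fence's right slot; the lever turns about its upright axis. Origin on the base's top (+-2 mm); axes like the base's.
- clamp_pad: Steel washer, 27 mm in diameter, under the lever's hub; the lever drives it down onto the fence's foot. Origin on the stud's axis. Hand-tight is reached at 9 to 11 N of tangential push at the lever's ball, measured while it turns (0.6 to 0.72 N m about the stud); above 13.5 N (0.9 N m) the clamp is strained.
- timer: White bench timer, 60 x 70 x 23 mm, a bystander on the right.
- clay_block: Olive block of mounting clay, 45 x 70 x 22 mm, a bystander on the right.
- slide_box: Blue box of slides, 35 x 86 x 31 mm, a bystander on the left.

How it is judged:
On the way, in this order (a step that is already met when the one before it is completed fails the run):
1. the fence stands at the marker, square, while the clamp is still loose (x of fence_tooth in the frame of marker_tip between -0.003 and 0.003 m and angle between the x axis of fence and the x axis of gauge_base, either way round below 0.05 rad and linear speed of fence below 0.02 m/s and contact force between clamp_pad and fence below 5 N), for 0.2 s.
2. the clamp pad presses on the fence with at least 30 N (contact force between clamp_pad and fence above 30 N), for 0.2 s.
At the end, for the whole second after the job is handed in: The fence's tooth is within 3 mm of the marker's tip along the base's x, the fence is square to the base within 0.05 rad and at rest, and the clamp pad presses on it with more than 30 N (x of fence_tooth in the frame of marker_tip between -0.003 and 0.003 m and angle between the x axis of fence and the x axis of gauge_base, either way round below 0.05 rad and linear speed of fence below 0.01 m/s and contact force between clamp_pad and fence above 30 N); the robot touches nothing.
It fails at once if the clamp strained: its pad presses on the fence with more than 150 N (contact force between clamp_pad and fence above 150 N).
It fails at once if a bystander (timer, clay block, slide box) moved by more than 20 mm (distance of any of timer, clay_block, slide_box from where it was at the start of the episode above 0.02 m).
It also fails if it takes over 64 s, if anything falls off the work surface, if the arm or the gripper's body presses on something with over 40 N, if the wrist force passes 120 N, or if a joint passes its speed limit or range.

## Working session

There is one attempt and no reset: what is moved stays moved. The work goes in short steps, Python scripts to look and compute and a tool call to move; the robot and the scene stay as the last step left them, time stands still between calls to the robot, and variables do not carry over. Pictures are saved under pics/ and viewed, at most 10 in all, crops included, and the job is handed in when it is done.

Besides the shell and the picture viewer there is one more tool, called after "Emit:" in YAML: its name, and indented under it one key for each argument. carry_out: Moves the arm, as the interface text tells. Its arguments: {"type":"object","properties":{"deltas":{"type":"array","items":{"type":"array","items":{"type":"number"}}}},"required":["deltas"]}

```bash
mkdir -p pics; cat > h.py <<'E'
from station import *
import numpy as np, cv2
from scipy.spatial.transform import Rotation as R
def cam(c):
    h,w=c["frame"].shape[:2]; f=h/2/np.tan(np.radians(c["vfov"])/2)
    return f,c["cx"],c["cy"],c["k1"],np.array(c["origin"]),R.from_quat(c["orientation"])
def proj(c,P):
    f,cx,cy,k,o,r=cam(c); p=r.inv().apply(np.atleast_2d(P)-o)
    s=np.c_[p[:,0]/-p[:,2],-p[:,1]/-p[:,2]]; s=s*(1+k*(s**2).sum(1,keepdims=True))
    return s*f+[cx,cy]
def unproj(c,uv,z):
    f,cx,cy,k,o,r=cam(c); d=(np.atleast_2d(uv).astype(float)-[cx,cy])/f; s=d.copy()
    for _ in range(20): s=d/(1+k*(s**2).sum(1,keepdims=True))
    v=r.apply(np.c_[s[:,0],-s[:,1],-np.ones(len(s))]); return o+v*((np.asarray(z)-o[2])/v[:,2])[:,None]
def save(c,name,box=None,sc=1):
    im=c["frame"][:,:,::-1]
    if box: im=im[box[1]:box[3],box[0]:box[2]]
    cv2.imwrite("pics/"+name,cv2.resize(im,None,fx=sc,fy=sc,interpolation=cv2.INTER_CUBIC))
E
python3 - <<'E'
from h import *
import pickle
for n in("scene","top"):
    c=capture(n); pickle.dump(c,open(n+".pkl","wb")); save(c,n+"0.png",None,1.5)
    print(n,c["vfov"],c["cx"],c["cy"],c["k1"],c["origin"],R.from_quat(c["orientation"]).as_matrix().round(2).tolist())
s=get_state();print(s)
E
```

```text
scene 47.04909933467331 257.49474570883143 193.7190616139113 -0.14565171279720507 [-0.29042347  0.66665269  0.75575767] [[-0.57, 0.5, -0.66], [-0.82, -0.34, 0.45], [-0.0, 0.8, 0.6]]
top 48.53344719458232 256.11181462201654 195.95176192325923 -0.07731871508300912 [0.32796091 0.18203593 1.06362399] [[-0.03, 0.99, -0.13], [-1.0, -0.02, 0.03], [0.02, 0.13, 0.99]]
{'time': 0.1, 'joints': array([-1.01793871e+00,  3.59325186e-01,  1.11361010e-02, -2.88231673e-04,
       -1.22405823e+00, -2.88110363e-01]), 'qd': array([-0.00024782, -0.00056739,  0.0035607 ,  0.00138223, -0.00027799,
       -0.00106093]), 'tau': array([-7.63313674e-04, -5.84767163e+01,  2.94110870e+01,  6.95455715e+00,
       -3.14685043e-03, -1.58900383e-05]), 'tcp_pos': array([ 0.17647138, -0.6510323 ,  0.19404837]), 'eef_rot': array([-1.31938691e-01,  9.91257604e-01,  7.17610829e-04, -1.72448780e-04]), 'contact_force': array([-0.16306178,  0.22466452, -0.14593245]), 'moment': array([ 0.01607671, -0.02368686, -0.05975176]), 'gripper_force': 0.0, 'width': 0.08518060758230034}
```

View pics/top0.png

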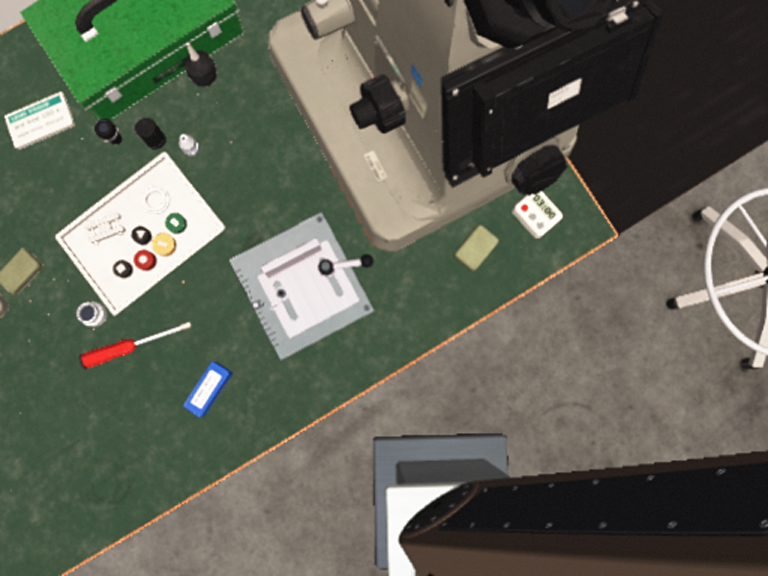

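View pics/scene0.png

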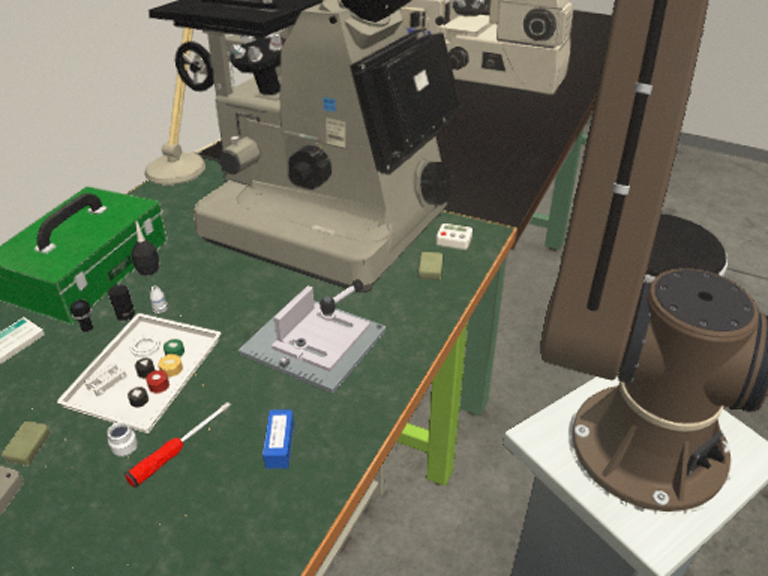

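The top view shows the gauge around (300,285)/1.5 px, with the wall on the far side, the lever ball at (366,261)/1.5, and the microscope just beyond the gauge. I'll enlarge both views.

```bash
python3 - <<'E'
from h import *
import pickle
c=pickle.load(open("top.pkl","rb")); save(c,"top1.png",(148,138,258,242),5.7)
c=pickle.load(open("scene.pkl","rb")); save(c,"sc1.png",(155,180,263,262),7)
E
```

```text
(no output)
```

View pics/top1.png

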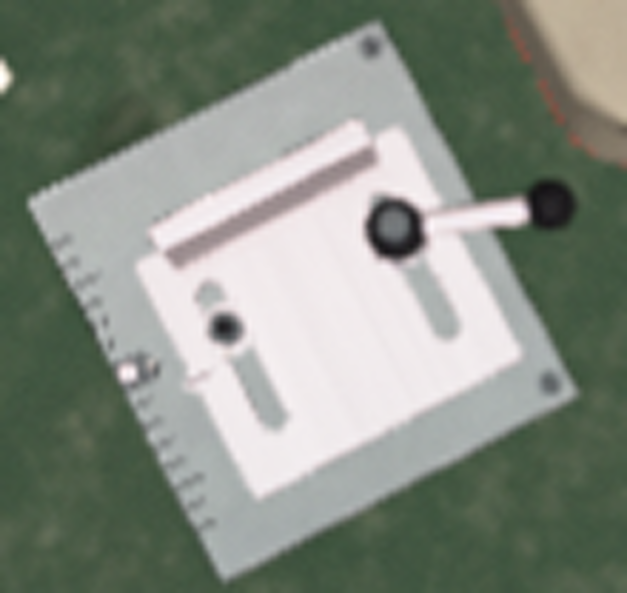

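View pics/sc1.png

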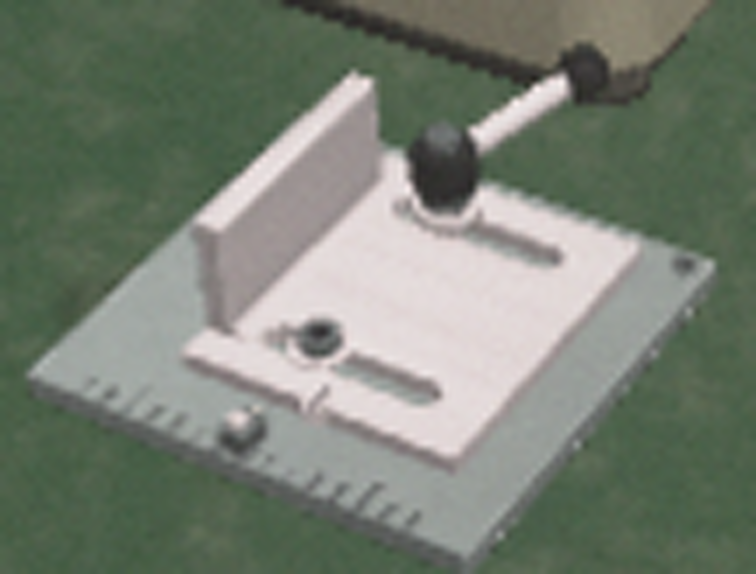

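```bash
cat > m.py <<'E'
from h import *
import pickle
from scipy.optimize import least_squares
T=pickle.load(open("top.pkl","rb"));S=pickle.load(open("scene.pkl","rb"))
ft=lambda a:np.array([148,138])+(np.array(a)+.5)/5.7-.5
fs=lambda a:np.array([155,180])+(np.array(a)+.5)/7-.5
loc=np.array([[95,95],[95,-80],[-95,-80],[-95,95]])/1e3
def W(p,P):
    P=np.atleast_2d(P); c,s=np.cos(p[2]),np.sin(p[2])
    return np.c_[p[0]+c*P[:,0]-s*P[:,1],p[1]+s*P[:,0]+c*P[:,1],P[:,2]]
def L(p,P):
    c,s=np.cos(p[2]),np.sin(p[2]); d=np.atleast_2d(P)[:,:2]-p[:2]
    return np.c_[c*d[:,0]+s*d[:,1],-s*d[:,0]+c*d[:,1]]*1e3
z12=np.c_[loc,np.full(4,.012)]
tc=ft([[30,202],[380,22],[577,393],[225,580]])
sc=fs([[30,375],[715,265],[468,562]]); si=[0,2,3]
E
python3 - <<'E'
from m import *
x0=[*unproj(T,[[200,190]],[.012])[0][:2],.45]
rt=lambda p:(proj(T,W(p,z12))-tc).ravel()
rs=lambda p:(proj(S,W(p,z12[si]))-sc[[0,1,2]]).ravel()
# scene corners: left=(far-left), right=(near-right), bottom=(near-left)
pt=least_squares(rt,x0);ps=least_squares(rs,x0)
pb=least_squares(lambda p:np.r_[rt(p),rs(p)],x0)
for p in(pt,ps,pb):print(p.x.round(4),p.fun.round(2))
for nm,p,C,f,pts in(("top",pt.x,T,ft,dict(foot_fl=(137,263,20),foot_nl=(260,498,20),foot_nr=(520,352,20),foot_fr=(402,125,20),tooth=(187,383,20),mark=(155,369,20),white=(128,373,26),bolt=(225,327,31),hub=(395,228,56),ball=(550,203,57),wl=(150,237,70),wr=(360,122,70))),
  ("scene",ps.x,S,fs,dict(foot_fl=(185,352,20),foot_nl=(455,465,20),foot_nr=(640,245,20),tooth=(316,412,20),mark=(262,425,20),bolt=(320,332,31),hub=(443,135,56),ball=(585,68,57),wl=(203,228,70),wr=(368,80,70)))):
    for k,v in pts.items():
        P=unproj(C,f([v[:2]]),[v[2]/1e3]); print(nm,k,P[0].round(4),L(p,P).round(1))
E
```

```text
[0.4872 0.2848 0.4667] [-0.51 -0.27  0.05 -0.63  0.79  0.16 -0.33  0.67]
[0.4843 0.2872 0.4665] [-0.93  0.09  0.88 -0.18  0.06 -0.14]
[0.4865 0.2856 0.4658] [-0.79 -0.03 -0.2  -0.33  0.47  0.5  -0.68  0.95 -0.69 -0.68  0.93 -0.85
  0.15 -1.  ]
top foot_fl [0.4991 0.3625 0.02  ] [[45.5 64.1]]
top foot_nl [0.3957 0.3097 0.02  ] [[-70.5  63.4]]
top foot_nr [0.4564 0.1969 0.02  ] [[-67.1 -64.6]]
top foot_fr [0.5577 0.2466 0.02  ] [[ 45.8 -65.9]]
top tooth [0.4461 0.3409 0.02  ] [[-11.5  68.6]]
top mark [0.4525 0.3547 0.02  ] [[ 0.5 78.1]]
top white [0.4503 0.3653 0.026 ] [[ 3.3 88.5]]
top bolt [0.4686 0.3229 0.031 ] [[ 0.5 42.4]]
top hub [0.5056 0.2478 0.056 ] [[ -0.2 -41.3]]
top ball [0.5147 0.1825 0.057 ] [[ -21.5 -103.8]]
top wl [0.5017 0.3485 0.07  ] [[41.5 50.4]]
top wr [0.5484 0.261  0.07  ] [[ 43.9 -48.8]]
scene foot_fl [0.4962 0.3639 0.02  ] [[45.2 63.1]]
scene foot_nl [0.3915 0.3134 0.02  ] [[-71.  65.]]
scene foot_nr [0.4536 0.197  0.02  ] [[-67.9 -66.8]]
scene tooth [0.4419 0.34   0.02  ] [[-14.1  66.2]]
scene mark [0.4467 0.3588 0.02  ] [[-1.3 80.8]]
scene bolt [0.4668 0.3238 0.031 ] [[ 0.8 40.5]]
scene hub [0.5116 0.2453 0.056 ] [[  5.5 -49.8]]
scene ball [0.5155 0.1805 0.057 ] [[ -20.1 -109.4]]
scene wl [0.4977 0.3499 0.07  ] [[40.2 49.9]]
scene wr [0.5402 0.2598 0.07  ] [[ 37.7 -49.7]]
```

```bash
cat > plan.py <<'E'
from h import *
def plan(wps,yaw1,z1=None):
    """rows (dx,dy,dz,wz) from present pose through xyz wps, turning to tool-y yaw evenly"""
    s=get_state(); p=s["tcp_pos"].copy(); r=R.from_quat(s["eef_rot"]); y=r.as_matrix()[:,1]; a=np.arctan2(y[1],y[0])
    pts=[]; q=p
    for w in wps:
        w=np.array(w); n=int(np.ceil(np.linalg.norm(w-q)/.0285)); pts+=[q+(w-q)*i/n for i in range(1,n+1)]; q=w
    N=len(pts); da=(yaw1-a)/N; out=[]
    for i,t in enumerate(pts):
        b=a+da*i; M=np.array([[-np.sin(b),np.cos(b),0],[np.cos(b),np.sin(b),0],[0,0,-1.]])
        M[0]=[np.cos(b+np.pi/2),np.sin(b+np.pi/2),0]
        d=M@(t-p)/.03; d=d.round(2); p=p+M.T@d*.03
        out.append([0,*d,0,0,round(-np.degrees(da)/8,2)])
    return out,a
E
python3 - <<'E'
from m import *; from plan import *
for n,(u,v),z in(("base corner",(390,248),.0),("box low",(450,187),.1),("box low",(450,187),.25),("knob",(520,190),.1),("knob2",(352,108),.1),("right",(580,150),.0),("timer",(540,238),.02),("clay",(470,268),.02)):
    print(n,unproj(T,[[u/1.5,v/1.5]],[z]).round(3))
# microscope box lower edge in scene (363,188),(455,105); knob (432,185)
rows,a=plan([(.43,-.15,.195),(.455,.1,.195),(.523,.303,.14)],np.radians(206.7))
print(a)
for i in range(0,len(rows),12):print(str(rows[i:i+12]).replace(".0,",","))
E
```

```text
base corner [[0.545 0.142 0.   ]]
box low [[0.62  0.049 0.1  ]]
box low [[0.574 0.07  0.25 ]]
knob [[ 0.613 -0.062  0.1  ]]
knob2 [[0.753 0.2   0.1  ]]
right [[ 0.715 -0.199  0.   ]]
timer [[ 0.553 -0.111  0.02 ]]
clay [[0.504 0.01  0.02 ]]
1.8354453168592204
[[0, np.float64(-0.63), np.float64(0.7), np.float64(-0.0), 0, 0, np.float64(-0.34)], [0, np.float64(-0.65), np.float64(0.66), np.float64(-0.0), 0, 0, np.float64(-0.34)], [0, np.float64(-0.69), np.float64(0.63), np.float64(-0.0), 0, 0, np.float64(-0.34)], [0, np.float64(-0.72), np.float64(0.6), np.float64(-0.01), 0, 0, np.float64(-0.34)], [0, np.float64(-0.75), np.float64(0.56), np.float64(0.0), 0, 0, np.float64(-0.34)], [0, np.float64(-0.78), np.float64(0.53), np.float64(0.0), 0, 0, np.float64(-0.34)], [0, np.float64(-0.79), np.float64(0.49), np.float64(-0.0), 0, 0, np.float64(-0.34)], [0, np.float64(-0.82), np.float64(0.45), np.float64(-0.0), 0, 0, np.float64(-0.34)], [0, np.float64(-0.84), np.float64(0.41), np.float64(-0.0), 0, 0, np.float64(-0.34)], [0, np.float64(-0.86), np.float64(0.37), np.float64(-0.01), 0, 0, np.float64(
[... 1608 characters left out ...]
loat64(-0.34)], [0, np.float64(-0.82), np.float64(-0.35), np.float64(0.23), 0, 0, np.float64(-0.34)], [0, np.float64(-0.8), np.float64(-0.4), np.float64(0.23), 0, 0, np.float64(-0.34)], [0, np.float64(-0.78), np.float64(-0.42), np.float64(0.23), 0, 0, np.float64(-0.34)], [0, np.float64(-0.76), np.float64(-0.47), np.float64(0.22), 0, 0, np.float64(-0.34)], [0, np.float64(-0.74), np.float64(-0.5), np.float64(0.23), 0, 0, np.float64(-0.34)], [0, np.float64(-0.71), np.float64(-0.54), np.float64(0.23), 0, 0, np.float64(-0.34)], [0, np.float64(-0.69), np.float64(-0.57), np.float64(0.23), 0, 0, np.float64(-0.34)]]
[[0, np.float64(-0.65), np.float64(-0.6), np.float64(0.23), 0, 0, np.float64(-0.34)]]
```

Emit:
carry_out:
  deltas:
    - [0,-0.63,0.7,0,0,0,-0.34]
    - [0,-0.65,0.66,0,0,0,-0.34]
    - [0,-0.69,0.63,0,0,0,-0.34]
    - [0,-0.72,0.6,0,0,0,-0.34]
    - [0,-0.75,0.56,0,0,0,-0.34]
    - [0,-0.78,0.53,0,0,0,-0.34]
    - [0,-0.79,0.49,0,0,0,-0.34]
    - [0,-0.82,0.45,0,0,0,-0.34]
    - [0,-0.84,0.41,0,0,0,-0.34]
    - [0,-0.86,0.37,0,0,0,-0.34]
    - [0,-0.88,0.33,0,0,0,-0.34]
    - [0,-0.89,0.29,0,0,0,-0.34]

```text
time: 1.3
tcp_pos: [0.3294, -0.3499, 0.1947]
eef_rot: [-0.406, 0.914, 0.0, -0.0]
contact_force: [1.0, 0.6, -0.8]
width: 0.0854
gripper_force: 0.0
```

Emit:
carry_out:
  deltas:
    - [0,-0.9,0.24,0,0,0,-0.34]
    - [0,-0.92,0.2,0,0,0,-0.34]
    - [0,-0.92,0.16,0,0,0,-0.34]
    - [0,-0.93,0.11,0,0,0,-0.34]
    - [0,-0.93,0.06,0,0,0,-0.34]
    - [0,-0.94,0.02,0,0,0,-0.34]
    - [0,-0.94,-0.02,0,0,0,-0.34]
    - [0,-0.93,-0.07,0,0,0,-0.34]
    - [0,-0.9,0.23,0,0,0,-0.34]
    - [0,-0.91,0.19,0,0,0,-0.34]
    - [0,-0.92,0.14,0,0,0,-0.34]
    - [0,-0.93,0.1,0,0,0,-0.34]

```text
time: 2.5
tcp_pos: [0.4439, -0.0392, 0.1947]
eef_rot: [-0.647, 0.763, 0.0, -0.0]
contact_force: [0.6, 0.0, 1.0]
width: 0.0854
gripper_force: 0.0
```

Emit:
carry_out:
  deltas:
    - [0,-0.93,0.05,0,0,0,-0.34]
    - [0,-0.93,0.01,0,0,0,-0.34]
    - [0,-0.93,-0.04,0,0,0,-0.34]
    - [0,-0.92,-0.08,0,0,0,-0.34]
    - [0,-0.93,-0.12,0,0,0,-0.34]
    - [0,-0.82,-0.35,0.23,0,0,-0.34]
    - [0,-0.8,-0.4,0.23,0,0,-0.34]
    - [0,-0.78,-0.42,0.23,0,0,-0.34]
    - [0,-0.76,-0.47,0.22,0,0,-0.34]
    - [0,-0.74,-0.5,0.23,0,0,-0.34]
    - [0,-0.71,-0.54,0.23,0,0,-0.34]
    - [0,-0.69,-0.57,0.23,0,0,-0.34]

```text
time: 3.7
tcp_pos: [0.5215, 0.2761, 0.1462]
eef_rot: [0.835, -0.55, -0.0, 0.0]
contact_force: [-0.5, 0.2, 1.3]
width: 0.0855
gripper_force: 0.0
```

Emit:
carry_out:
  deltas:
    - [0,-0.65,-0.6,0.23,0,0,-0.34]
    - [0,0,0,0,0,0,0]
    - [0,0,0,0,0,0,0]

```text
time: 4.0
tcp_pos: [0.5299, 0.3002, 0.139]
eef_rot: [0.847, -0.531, -0.0, 0.001]
contact_force: [-0.9, -0.1, 0.1]
width: 0.0856
gripper_force: 0.0
```

Emit:
carry_out:
  deltas:
    - [0,-0.22,0.19,0,0,0,-0.11]
    - [0,0,0,0.6,0,0,0]
    - [0,0,0,0.6,0,0,0]
    - [0,0,0,0.6,0,0,0]
    - [0,0,0,0.5,0,0,0]
    - [0,0,0,0,0,0,0]
    - [0,0,0,0,0,0,0]

```text
time: 4.7
tcp_pos: [0.5223, 0.3034, 0.0719]
eef_rot: [0.851, -0.525, 0.0, -0.0]
contact_force: [0.1, 0.1, -0.0]
width: 0.0854
gripper_force: 0.0
```

```bash
python3 - <<'E'
from h import *
c=capture("scene"); save(c,"sc2.png",(140,130,280,250),5.5)
E
```

```text
(no output)
```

View pics/sc2.png

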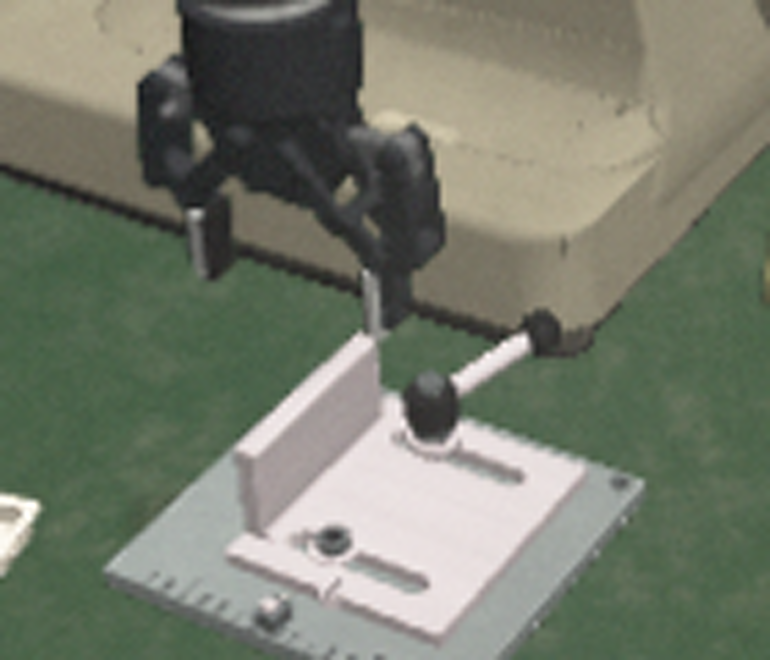

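```bash
python3 - <<'E'
from m import *
P=lambda *a:((proj(S,[a])-[140,130])*5.5).round(0)
for z in(.072,.085,.1):
  print(z,P(.5223,.3034,z), P(.5223+.0425*.893,.3034+.0425*.449,z),P(.5223-.0425*.893,.3034-.0425*.449,z))
print("wall",P(.5223,.3034,.07))
E
```

```text
0.072 [[305. 384.]] [[231. 357.]] [[382. 411.]]
0.085 [[303. 361.]] [[228. 335.]] [[380. 389.]]
0.1 [[300. 335.]] [[225. 309.]] [[378. 362.]]
wall [[306. 387.]]
```

```bash
python3 - <<'E'
from m import *
c=capture("top"); save(c,"top2.png",(140,110,260,235),4.8)
s=get_state(); print(s["tcp_pos"],s["joints"],s["time"])
P=lambda *a:((proj(c,[a])-[140,110])*4.8).round(0)
for z in(.072,.085):
  print(z,P(.5223,.3034,z), P(.5223+.0425*.893,.3034+.0425*.449,z),P(.5223-.0425*.893,.3034-.0425*.449,z))
E
```

```text
[0.52277907 0.30403524 0.07242318] [ 8.49663403e-01  3.47636376e-01 -3.07178971e-01  3.15962721e-04
 -9.14007223e-01 -3.83855191e-01] 4.8
0.072 [[254. 288.]] [[215. 213.]] [[293. 363.]]
0.085 [[250. 283.]] [[211. 207.]] [[290. 359.]]
```

View pics/top2.png

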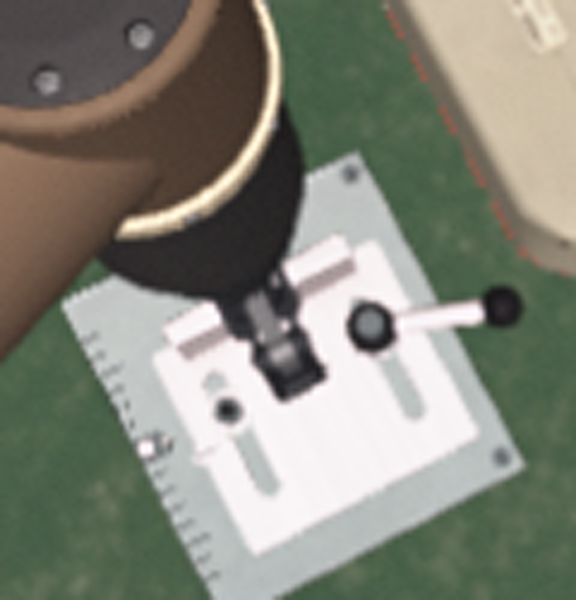

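Emit:
carry_out:
  deltas:
    - [0,0,0,0.3,0,0,0]
    - [0,0,0,0.3,0,0,0]
    - [0,0,0,0.3,0,0,0]
    - [0,0,0,0,0,0,0]
    - [0.5,0,0,0,0,0,0]
    - [0.5,0,0,0,0,0,0]
    - [0.5,0,0,0,0,0,0]

```text
time: 5.5
tcp_pos: [0.5226, 0.3039, 0.0443]
eef_rot: [0.851, -0.525, 0.0, -0.0]
contact_force: [0.9, -0.1, 0.0]
width: 0.0441
gripper_force: 0.0
```

```bash
python3 - <<'E'
from h import *
c=capture("scene"); save(c,"sc3.png",(140,130,280,250),5.5); print(get_state()["width"])
E
```

```text
0.04312974401650799
```

View pics/sc3.png

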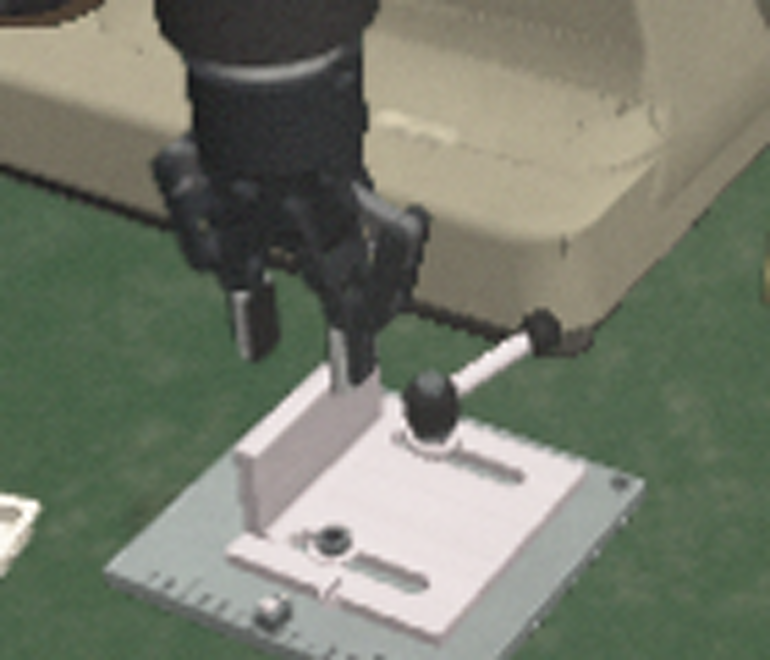

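Emit:
carry_out:
  deltas:
    - [0.7,0,0,0,0,0,0]
    - [0.7,0,0,0,0,0,0]
    - [0.8,0,0,0,0,0,0]
    - [0.8,0,0,0,0,0,0]
    - [1,0,0,0,0,0,0]
    - [1,0,0,0,0,0,0]
    - [1,0,0,0,0,0,0]
    - [1,0,0,0,0,0,0]

```text
time: 6.35
tcp_pos: [0.5223, 0.3037, 0.044]
eef_rot: [0.851, -0.525, -0.0, 0.0]
contact_force: [0.2, -0.8, -0.7]
width: 0.0001
gripper_force: 0.0
```

```bash
python3 - <<'E'
from h import *
import pickle
c=capture("top"); pickle.dump(c,open("t4.pkl","wb")); a=cv2.resize(c["frame"][130:245,140:250],None,fx=5,fy=5,interpolation=2)
d=capture("scene"); pickle.dump(d,open("s4.pkl","wb")); print(get_state()["width"],get_state()["contact_force"])
save(d,"sc4.png",(140,130,280,250),5.5)
E
```

```text
-0.00026187411230424126 [ 0.31627754 -0.1027509  -0.36767088]
```

View pics/sc4.png

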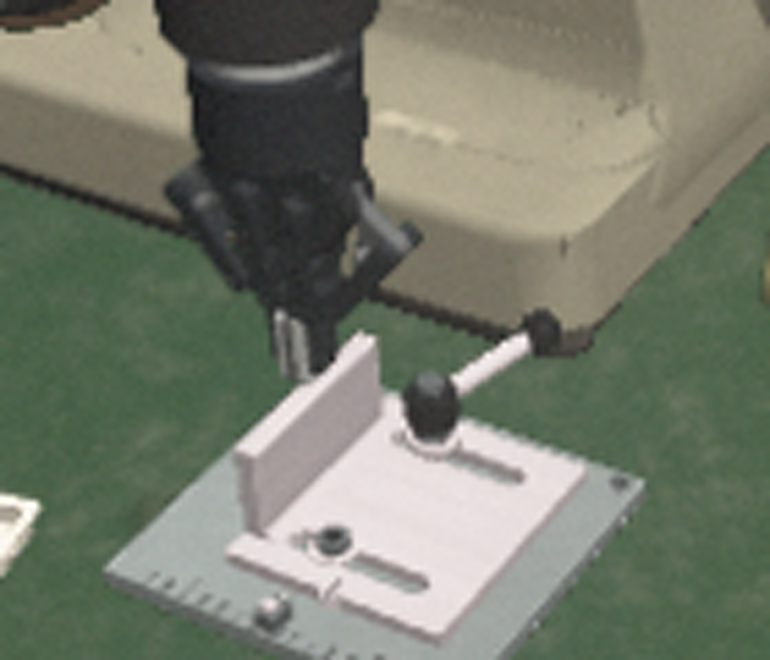

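The closed tip shows at about (305,370), above the wall's top edge. It closed on nothing, so the fingertips are higher than the state says. I'll find their height by gently touching the wall top.

Emit:
carry_out:
  deltas:
    - [1,0,0,0.05,0,0,0]
    - [1,0,0,0.05,0,0,0]
    - [1,0,0,0.05,0,0,0]
    - [1,0,0,0,0,0,0]

```text
time: 6.85
tcp_pos: [0.5222, 0.3036, 0.0392]
eef_rot: [0.851, -0.525, -0.0, 0.0]
contact_force: [-1.0, -0.9, -0.9]
width: -0.0
gripper_force: 0.0
```

Emit:
carry_out:
  deltas:
    - [1,0,0,0.05,0,0,0]
    - [1,0,0,0.05,0,0,0]
    - [1,0,0,0,0,0,0]

```text
time: 7.15
tcp_pos: [0.5222, 0.3036, 0.0362]
eef_rot: [0.851, -0.525, -0.0, 0.0]
contact_force: [-0.3, 0.3, -0.1]
width: -0.0001
gripper_force: 0.0
```

Emit:
carry_out:
  deltas:
    - [1,0,0,0.05,0,0,0]
    - [1,0,0,0.05,0,0,0]
    - [1,0,0,0,0,0,0]

```text
time: 7.45
tcp_pos: [0.5225, 0.3038, 0.0337]
eef_rot: [0.851, -0.525, 0.0, -0.0]
contact_force: [0.6, -1.0, 2.9]
width: 0.0001
gripper_force: 1.3
```

Emit:
carry_out:
  deltas:
    - [1,0,0,0.05,0,0,0]
    - [1,0,0,0.05,0,0,0]
    - [1,0,0,0,0,0,0]

```text
time: 7.75
tcp_pos: [0.5235, 0.3043, 0.0336]
eef_rot: [0.852, -0.524, 0.001, -0.001]
contact_force: [-7.2, -3.7, 24.4]
width: 0.0001
gripper_force: 12.0
```

Emit:
carry_out:
  deltas:
    - [1,0,0,0.05,0,0,0]
    - [1,0,0,0.05,0,0,0]
    - [1,0,0,0,0,0,0]

```text
time: 8.05
tcp_pos: [0.5254, 0.3053, 0.0336]
eef_rot: [0.852, -0.524, 0.002, -0.003]
contact_force: [-7.4, -5.3, 40.7]
width: 0.0002
gripper_force: 20.2
```

Contact with the wall top (0.070) came at readout 0.0337, so the tips are about 36 mm above the reading. I'll rise, open, then descend to match that.

Emit:
carry_out:
  deltas:
    - [1,0,0,-0.4,0,0,0]
    - [0,0,0,-0.4,0,0,0]
    - [0,0,0,0,0,0,0]
    - [0,0,0,0,0,0,0]
    - [0,0,0,0,0,0,0]
    - [0,0,0,0,0,0,0]
    - [0,0,0,0,0,0,0]

```text
time: 8.75
tcp_pos: [0.5221, 0.3034, 0.0508]
eef_rot: [0.851, -0.525, -0.0, 0.001]
contact_force: [0.5, 0.2, -0.3]
width: 0.085
gripper_force: 0.0
```

```bash
python3 - <<'E'
from h import *
s=get_state(); print(s["tcp_pos"],s["contact_force"],s["width"],s["moment"])
E
```

```text
[0.52210398 0.30344041 0.05082792] [ 0.49471244  0.22494883 -0.27461915] 0.08495877255518156 [ 0.01980493 -0.02187593  0.01149719]
```

Emit:
carry_out:
  deltas:
    - [0,0,0,0.3,0,0,0]
    - [0,0,0,0.3,0,0,0]
    - [0,0,0,0.2,0,0,0]
    - [0,0,0,0,0,0,0]

```text
time: 9.15
tcp_pos: [0.5216, 0.303, 0.0259]
eef_rot: [0.851, -0.525, -0.0, 0.001]
contact_force: [0.1, 0.1, 0.8]
width: 0.0854
gripper_force: 0.0
```

Emit:
carry_out:
  deltas:
    - [0,0,0,0.3,0,0,0]
    - [0,0,0,0.2,0,0,0]
    - [0,0,0,0.15,0,0,0]
    - [0,0,0,0,0,0,0]

```text
time: 9.55
tcp_pos: [0.522, 0.3033, 0.0071]
eef_rot: [0.851, -0.525, -0.0, 0.001]
contact_force: [-0.8, 0.6, -0.6]
width: 0.0857
gripper_force: 0.0
```

Emit:
carry_out:
  deltas:
    - [0.4,0,0,0,0,0,0]
    - [0.4,0,0,0,0,0,0]
    - [0.6,0,0,0,0,0,0]
    - [0.6,0,0,0,0,0,0]
    - [0.75,0,0,0,0,0,0]
    - [0.75,0,0,0,0,0,0]
    - [0.8,0,0,0,0,0,0]

```text
time: 10.25
tcp_pos: [0.5224, 0.3037, 0.008]
eef_rot: [0.851, -0.525, 0.0, -0.0]
contact_force: [-0.4, -0.1, -0.5]
width: 0.0168
gripper_force: 0.0
```

Emit:
carry_out:
  deltas:
    - [0.9,0,0,0,0,0,0]
    - [1,0,0,0,0,0,0]
    - [1,0,0,0,0,0,0]
    - [1,0,0,0,0,0,0]
    - [1,0,0,0,0,0,0]

```text
time: 10.75
tcp_pos: [0.5226, 0.3038, 0.0083]
eef_rot: [0.851, -0.525, 0.0, -0.0]
contact_force: [0.2, 1.2, 3.7]
width: 0.011
gripper_force: 60.1
```

```bash
python3 - <<'E'
from m import *
s=get_state(); print(s["tcp_pos"],s["contact_force"],s["width"])
fr=[capture("top") for _ in range(6)]
c=dict(fr[0]); c["frame"]=np.mean([f["frame"] for f in fr],0).astype(np.uint8); pickle.dump(c,open("t5.pkl","wb"))
sr=[capture("scene") for _ in range(6)]
d=dict(sr[0]); d["frame"]=np.mean([f["frame"] for f in sr],0).astype(np.uint8); pickle.dump(d,open("s5.pkl","wb"))
a=cv2.resize(c["frame"][175:245,148:204],None,fx=7,fy=7,interpolation=2)
b=cv2.resize(d["frame"][212:262,158:213],None,fx=7,fy=7,interpolation=2)
im=np.zeros((max(a.shape[0],b.shape[0]),a.shape[1]+b.shape[1]+5,3),np.uint8); im[:a.shape[0],:a.shape[1]]=a; im[:b.shape[0],a.shape[1]+5:]=b
print(im.shape); cv2.imwrite("pics/both5.png",im[:,:,::-1])
E
```

```text
[0.52258028 0.30384571 0.00825186] [0.19939287 1.17831836 3.74032256] 0.011001047112537507
(490, 782, 3)
```

View pics/both5.png

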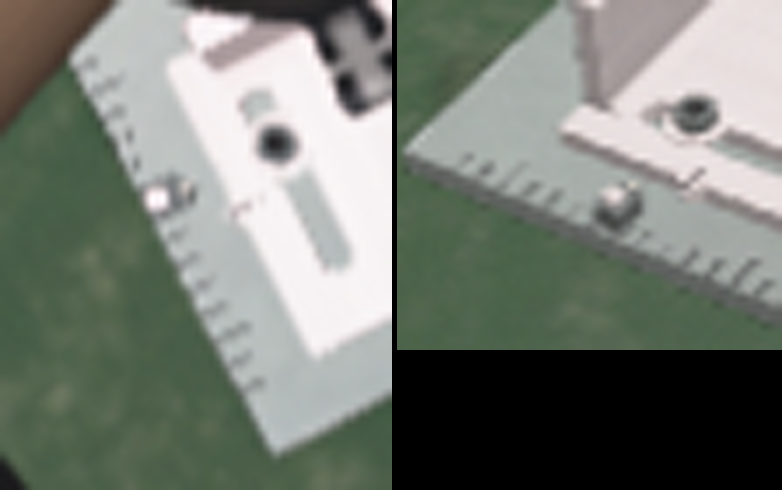

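```bash
cat > fit.py <<'E'
from m import *
from scipy.optimize import minimize
pT=np.array([0.4872,0.2848,0.4667]);pS=np.array([0.4843,0.2872,0.4665])
def mask(c,P3,p,up=8):
    uv=(proj(c,W(p,np.array(P3)/1e3))*up).astype(np.float32)
    return uv
def marker_pts(x): # body box + point
    y0,y1,yt=92.5,80.5,74.5
    pts=[[x+a,y,z] for a in(-6,6) for y in(y0,y1) for z in(12,26)]+[[x,yt,z] for z in(12,20)]
    return pts
def run(c,p,nm):
    g=c["frame"].astype(float)
    # saturation-free darkness/brightness deviation from plate, in window
    u=proj(c,W(p,[[0,.084,.02]]))[0]
    yy,xx=np.mgrid[0:384,0:512]
    # inspect only points whose z=.02 unprojection falls in x -16..16,y 70..96
    w=unproj(c,np.c_[xx.ravel(),yy.ravel()],np.full(xx.size,.02)); l=L(p,w).reshape(384,512,2)
    plate=(abs(l[...,0]-0)<25)&(l[...,1]>70)&(l[...,1]<92)
    ref=np.median(g[plate],0); dev=abs(g-ref).sum(2); 
    sel=plate&(dev>60)&(abs(l[...,0])<16)
    print(nm,ref,"n",sel.sum(),"centroid",(l[sel]*dev[sel][:,None]).sum(0)/dev[sel].sum())
    # darkness profile over x bins for y 74..90
    for ylo,yhi in((72,76),(76,80),(80,85),(85,90)):
        print(ylo,[int(np.mean(dev[(l[...,1]>ylo)&(l[...,1]<yhi)&(abs(l[...,0]-x)<2)])) for x in range(-18,19,3)])
if __name__=="__main__":
    run(pickle.load(open("t5.pkl","rb")),pT,"top");run(pickle.load(open("s5.pkl","rb")),pS,"scene")
    for nm,c,p,n0,tooth,mk in(("top","t5.pkl",pT,(148,175),(234,212),(194,190)),("scene","s5.pkl",pS,(158,212),(290,189),(243,190))):
        c=pickle.load(open(c,"rb")); 
        for q in(tooth,mk): print(nm,L(p,unproj(c,[np.array(n0)+(np.array(q)+.5)/7-.5],[.02])).round(1))
E
python3 fit.py
```

```text
top [186.  191.  189.5] n 39 centroid [ 2.18176669 84.9141242 ]
72 [2, 1, 10, 6, 6, 7, 23, 18, 11, 11, 12, 12, 12]
76 [0, 2, 2, 3, 4, 72, 197, 49, 56, 47, 11, 11, 13]
80 [4, 2, 4, 16, 13, 114, 181, 164, 147, 120, 38, 10, 11]
85 [40, 5, 54, 56, 16, 121, 126, 127, 126, 61, 48, 8, 6]
scene [164. 170. 166.] n 26 centroid [ 2.12704996 85.54403928]
72 [2, 21, 20, 1, 3, 7, 19, 12, 43, 10, 7, 11, 11]
76 [1, 1, 3, 6, 5, 44, 144, 115, 57, 44, 53, 10, 11]
80 [2, 2, 2, 15, 32, 143, 172, 86, 126, 136, 85, 12, 11]
85 [2, 3, 3, 1, 145, 216, 155, 112, 118, 100, 42, 8, 10]
top [[-12.3  67.4]]
top [[ 1.2 76.3]]
scene [[-12.8  67.5]]
scene [[ 1.3 75.9]]
```

Emit:
carry_out:
  deltas:
    - [1,0,-0.075,0,0,0,0]
    - [1,0,-0.075,0,0,0,0]
    - [1,0,-0.075,0,0,0,0]
    - [1,0,-0.075,0,0,0,0]
    - [1,0,-0.075,0,0,0,0]
    - [1,0,-0.075,0,0,0,0]
    - [1,0,0,0,0,0,0]
    - [1,0,0,0,0,0,0]

```text
time: 12.15
tcp_pos: [0.5341, 0.3093, 0.0083]
eef_rot: [0.851, -0.525, -0.0, 0.0]
contact_force: [-1.8, -0.7, 8.0]
width: 0.0112
gripper_force: 60.7
```

```bash
python3 - <<'E'
from m import *
s=get_state(); print(s["tcp_pos"],s["contact_force"],s["width"])
pT=np.array([0.4872,0.2848,0.4667]);pS=np.array([0.4843,0.2872,0.4665])
out=[]
for n,fn,p in(("top","t6",pT),("scene","s6",pS)):
    fr=[capture(n) for _ in range(6)]
    c=dict(fr[0]); c["frame"]=np.mean([f["frame"] for f in fr],0).astype(np.uint8); pickle.dump(c,open(fn+".pkl","wb"))
    # rectify plane z=.02: local x up (25..-25), y left: 100..55 -> columns
    H=[];px=12
    gx,gy=np.meshgrid(np.arange(97,65,-1/px),np.arange(22,-22,-1/px))
    P=np.c_[gy.ravel()/1e3,gx.ravel()/1e3,np.full(gx.size,.02)]
    uv=proj(c,W(p,P)).reshape(*gx.shape,2).astype(np.float32)
    im=cv2.remap(c["frame"],uv[...,0],uv[...,1],cv2.INTER_CUBIC)
    for x in range(-20,21,5): cv2.line(im,(0,int((22-x)*px)),(12 if x else 30,int((22-x)*px)),(255,0,0),1)
    out.append(im)
im=np.hstack(out); print(im.shape); cv2.imwrite("pics/rect6.png",im[:,:,::-1])
E
```

```text
[0.53410919 0.30934355 0.0082817 ] [-1.81655421 -0.65423977  7.98612598] 0.011179943383128398
(528, 768, 3)
```

View pics/rect6.png

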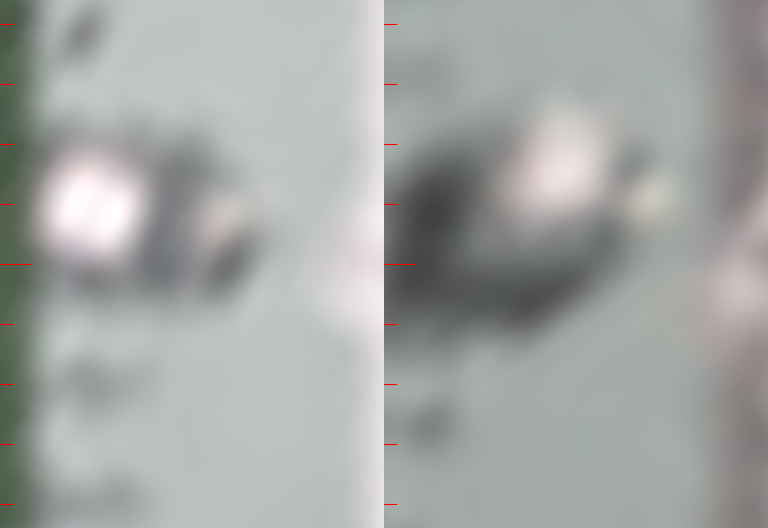

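The rectified pair has x=0 at row 264 and 12 px/mm. The marker's white line is at (222,217) and (650,200), which triangulates to x≈2.9 with z≈24. The tooth is at (318,258), x≈0.3, so it needs about 2.5 mm more.

Emit:
carry_out:
  deltas:
    - [1,0,-0.045,0,0,0,0]
    - [1,0,-0.045,0,0,0,0]
    - [1,0,0,0,0,0,0]
    - [1,0,0,0,0,0,0]
    - [1,0,0,0,0,0,0]

```text
time: 13.25
tcp_pos: [0.5363, 0.3104, 0.0083]
eef_rot: [0.851, -0.525, -0.0, 0.001]
contact_force: [-3.0, -1.5, 8.0]
width: 0.0108
gripper_force: 60.8
```

```bash
python3 - <<'E'
from m import *
s=get_state(); print(s["tcp_pos"],s["contact_force"],s["time"])
pT=np.array([0.4872,0.2848,0.4667]);pS=np.array([0.4843,0.2872,0.4665])
# model-based check: rectified image at z=20, shift of fence left/near part between t5 and t7 and near foot corner
fr=[capture("top") for _ in range(6)]; c=dict(fr[0]); c["frame"]=np.mean([f["frame"] for f in fr],0).astype(np.uint8); pickle.dump(c,open("t7.pkl","wb"))
fr=[capture("scene") for _ in range(6)]; d=dict(fr[0]); d["frame"]=np.mean([f["frame"] for f in fr],0).astype(np.uint8); pickle.dump(d,open("s7.pkl","wb"))
px=4
def rect(c,p,x0,x1,y0,y1):
    gx,gy=np.meshgrid(np.arange(y1,y0,-1/px),np.arange(x1,x0,-1/px))
    uv=proj(c,W(p,np.c_[gy.ravel()/1e3,gx.ravel()/1e3,np.full(gx.size,.02)])).reshape(*gx.shape,2).astype(np.float32)
    return cv2.remap(cv2.cvtColor(c["frame"],cv2.COLOR_RGB2GRAY),uv[...,0],uv[...,1],cv2.INTER_CUBIC).astype(float)
# fence near edge location for several y: max gradient along x in -80..-40 ; top cam
for nm,c,p in(("T5",pickle.load(open("t5.pkl","rb")),pT),("T7",pickle.load(open("t7.pkl","rb")),pT),("S5",pickle.load(open("s5.pkl","rb")),pS),("S7",d,pS)):
    r=[]
    for y in(50,25,0,-25,-55):
        a=rect(c,p,-85,-40,y-6,y+6).mean(1); a=np.convolve(a,np.ones(5)/5,"valid"); g=abs(np.diff(a)); i=g.argmax(); w=g[max(0,i-6):i+7]; i=(w*np.arange(max(0,i-6),max(0,i-6)+len(w))).sum()/w.sum()
        r.append(round(-40-(i+2.5)/px,1))
    # left edge at tooth: brightness centroid of tooth bump y 66.5..70
    print(nm,r)
    a=rect(c,p,-25,20,67,70).mean(1); b=np.maximum(a-np.median(a),0); k=np.convolve(b,np.ones(16),"same").argmax(); sl=slice(max(0,k-14),k+15); print("  tooth x",(b[sl]*(20-np.arange(len(b))[sl]/px)).sum()/b[sl].sum())
E
```

```text
[0.53631334 0.31039523 0.00826332] [-3.01407536 -1.4562566   7.96414255] 13.25
T5 [np.float64(-70.8), np.float64(-71.3), np.float64(-70.8), np.float64(-71.4), np.float64(-70.9)]
  tooth x -9.25506512301013
T7 [np.float64(-55.6), np.float64(-55.9), np.float64(-55.6), np.float64(-55.8), np.float64(-55.7)]
  tooth x 3.9572382877735786
S5 [np.float64(-69.6), np.float64(-69.6), np.float64(-69.6), np.float64(-69.4), np.float64(-69.4)]
  tooth x -14.892186392629341
S7 [np.float64(-54.6), np.float64(-54.4), np.float64(-54.4), np.float64(-54.4), np.float64(-54.4)]
  tooth x 0.9866999382589011
```

The fence is square and the tooth is at about 2.8–3.0 mm against the marker's 2.9 mm. I'll release it, rise, and make a half turn of the wrist so there is range for the lever swing.

Emit:
carry_out:
  deltas:
    - [0.8,0,0,0,0,0,0]
    - [0.3,0,0,0,0,0,0]
    - [0,0,0,0,0,0,0]
    - [0,0,0,0,0,0,0]
    - [0,0,0,0,0,0,0]
    - [0,0,0,-0.5,0,0,0]
    - [0,0,0,-0.8,0,0,0]
    - [0,0,0,-0.8,0,0,0]
    - [0,0,0,-0.4,0,0,0]

```text
time: 14.75
tcp_pos: [0.5377, 0.3116, 0.0851]
eef_rot: [0.851, -0.525, 0.0, -0.001]
contact_force: [0.5, -0.6, -0.5]
width: 0.0852
gripper_force: 0.0
```

Emit:
carry_out:
  deltas:
    - [0,0,0,0,0,0,-1]
    - [0,0,0,0,0,0,-1]
    - [0,0,0,0,0,0,-1]
    - [0,0,0,0,0,0,-1]
    - [0,0,0,0,0,0,-1]
    - [0,0,0,0,0,0,-1]
    - [0,0,0,0,0,0,-1]
    - [0,0,0,0,0,0,-1]
    - [0,0,0,0,0,0,-1]
    - [0,0,0,0,0,0,-1]

```text
time: 15.75
tcp_pos: [0.5365, 0.3108, 0.0824]
eef_rot: [0.989, 0.148, -0.0, 0.0]
contact_force: [0.3, -0.3, 0.6]
width: 0.0854
gripper_force: 0.0
```

Emit:
carry_out:
  deltas:
    - [0,0,0,0,0,0,-1]
    - [0,0,0,0,0,0,-1]
    - [0,0,0,0,0,0,-1]
    - [0,0,0,0,0,0,-1]
    - [0,0,0,0,0,0,-1]
    - [0,0,0,0,0,0,-1]
    - [0,0,0,0,0,0,-1]
    - [0,0,0,0,0,0,-1]
    - [0,0,0,0,0,0,-1]
    - [0,0,0,0,0,0,-1]
    - [0,0,0,0,0,0,0]

```text
time: 16.85
tcp_pos: [0.5366, 0.3108, 0.0825]
eef_rot: [0.664, 0.748, -0.0, -0.0]
contact_force: [-0.1, -0.2, 0.2]
width: 0.0851
gripper_force: 0.0
```

```bash
cat > to.py <<'E'
from h import *
import sys
st=np.array([.5061,.2473])
def tf(x,y,s=None):
    s=s or get_state(); M=R.from_quat(s["eef_rot"]).as_matrix(); d=np.array([x,y,s["tcp_pos"][2]])-s["tcp_pos"]
    return (M.T@d/.03).round(3), np.degrees(np.arctan2(M[1,1],M[0,1]))
E
python3 - <<'E'
from to import *
s=get_state(); print(s["tcp_pos"],s["joints"].round(2),tf(.515,.182))
E
```

```text
[0.536572   0.31079364 0.08247062] [ 0.84  0.36 -0.26 -0.   -0.95  2.42] (array([-4.178e+00, -1.223e+00,  2.000e-03]), np.float64(6.803836109969826))
```

Emit:
carry_out:
  deltas:
    - [0,-0.7,-0.2,0,0,0,0]
    - [0,-0.7,-0.2,0,0,0,0]
    - [0,-0.7,-0.2,0,0,0,0]
    - [0,-0.7,-0.2,0,0,0,0]
    - [0,-0.7,-0.2,0,0,0,0]
    - [0,-0.68,-0.22,0,0,0,-0.1]
    - [0,0,0,0.6,0,0,0]
    - [0,0,0,0.6,0,0,0]
    - [0,0,0,0,0,0,0]

```text
time: 17.75
tcp_pos: [0.5136, 0.18, 0.0453]
eef_rot: [0.66, 0.751, -0.002, -0.001]
contact_force: [-1.0, -0.0, -0.3]
width: 0.0859
gripper_force: 0.0
```

```bash
python3 - <<'E'
from to import *
import pickle
s=get_state(); print(s["tcp_pos"],s["contact_force"],tf(.515,.182))
# fence unmoved after release?
c=capture("scene"); a=pickle.load(open("s7.pkl","rb"))["frame"].astype(float); b=c["frame"].astype(float)
d=abs(a-b).sum(2)[225:262,165:215]; print("left foot diff",d.mean(),d.max())
g=lambda f:cv2.cvtColor(f[222:262,168:240].astype(np.uint8),cv2.COLOR_RGB2GRAY).astype(np.float32)
print(cv2.phaseCorrelate(g(a),g(b)))
save(c,"sc8.png",(150,150,270,250),6)
E
```

```text
[0.51358127 0.17997418 0.04533263] [-0.99895078 -0.0204121  -0.33010572] (array([ 0.061,  0.056, -0.   ]), np.float64(7.381690028981235))
left foot diff 6.188648648648648 72.0
((-0.01341033865283947, 0.05251467129711429), 1.0092007641990979)
```

Emit:
carry_out:
  deltas:
    - [0,0.06,0.05,0.4,0,0,0]
    - [0,0,0,0.4,0,0,0]
    - [0,0,0,0.3,0,0,0]
    - [0,0,0,0,0,0,0]

```text
time: 18.2
tcp_pos: [0.5153, 0.1835, 0.0124]
eef_rot: [0.659, 0.752, -0.001, -0.0]
contact_force: [0.7, 0.2, -0.2]
width: 0.0854
gripper_force: 0.0
```

Emit:
carry_out:
  deltas:
    - [0,0,0,0.15,0,0,0]
    - [0.5,0,0,0.1,0,0,0]
    - [0.5,0,0,0,0,0,0]
    - [0.5,0,0,0,0,0,0]
    - [0.65,0,0,0,0,0,0]
    - [0.65,0,0,0,0,0,0]

```text
time: 18.8
tcp_pos: [0.5165, 0.1843, 0.0068]
eef_rot: [0.659, 0.752, 0.0, 0.0]
contact_force: [-0.2, -0.3, -0.3]
width: 0.0299
gripper_force: 0.0
```

Emit:
carry_out:
  deltas:
    - [0.75,-0.05,-0.03,0,0,0,0]
    - [0.85,0,0,0,0,0,0]
    - [1,0,0,0,0,0,0]
    - [1,0,0,0,0,0,0]
    - [1,0,0,0,0,0,0]

```text
time: 19.3
tcp_pos: [0.5156, 0.1827, 0.0068]
eef_rot: [0.659, 0.752, 0.0, -0.0]
contact_force: [-4.8, 2.2, 5.7]
width: 0.0185
gripper_force: 58.5
```

Emit:
carry_out:
  deltas:
    - [0.6,0,0,0,0,0,0]
    - [0.6,0,0,0,0,0,0]
    - [0.6,0,0,0.12,0,0,0]
    - [0.6,0,0,0.12,0,0,0]
    - [0.6,0,0,0,0,0,0]

```text
time: 19.8
tcp_pos: [0.5152, 0.1821, -0.0015]
eef_rot: [0.659, 0.752, -0.001, -0.0]
contact_force: [-0.1, -1.3, -0.2]
width: 0.0342
gripper_force: 0.0
```

Emit:
carry_out:
  deltas:
    - [0.75,0,0,0,0,0,0]
    - [0.85,0,0,0,0,0,0]
    - [1,0,0,0,0,0,0]
    - [1,0,0,0,0,0,0]
    - [1,0,0,0,0,0,0]

```text
time: 20.3
tcp_pos: [0.5155, 0.1824, -0.0008]
eef_rot: [0.659, 0.752, -0.0, -0.0]
contact_force: [-0.4, -0.8, -0.6]
width: 0.0188
gripper_force: 58.5
```

Emit:
carry_out:
  deltas:
    - [1,0.012,-0.23,0,0,0,0.75]
    - [1,0.012,-0.23,0,0,0,0.75]
    - [1,0.012,-0.23,0,0,0,0.75]
    - [1,0.012,-0.23,0,0,0,0.75]
    - [1,0.012,-0.23,0,0,0,0.75]

```text
time: 20.8
tcp_pos: [0.4815, 0.1866, -0.0007]
eef_rot: [0.833, 0.554, -0.0, 0.0]
contact_force: [0.3, -0.5, -1.6]
width: 0.0188
gripper_force: 58.8
```

```bash
cat > lv.py <<'E'
from to import *
for _ in range(1):
    s=get_state(); r=s["tcp_pos"][:2]-st; th=np.radians(-63.3)-np.arctan2(r[1],r[0]); th=(th+1)%(2*np.pi)-1
    F=s["contact_force"]; u=r/np.linalg.norm(r); t=np.array([u[1],-u[0]])
    yaw=tf(0,0,s)[1]
    print("t",round(s["time"],2),"theta",th.round(3),"r",np.linalg.norm(r).round(4),"z",s["tcp_pos"][2].round(4),"Ftan",-(F[:2]@t).round(2),"Frad",(F[:2]@u).round(2),"Fz",F[2].round(1),"yaw err",(26.7-np.degrees(th)-yaw).round(1),"w",s["width"].round(4),"Mz",s["moment"][2].round(3),"j6",s["joints"][5].round(2))
E
python3 lv.py
```

```text
Traceback (most recent call last):
  File "lv.py", line 6, in <module>
    print("t",round(s["time"],2),"theta",th.round(3),"r",np.linalg.norm(r).round(4),"z",s["tcp_pos"][2].round(4),"Ftan",-(F[:2]@t).round(2),"Frad",(F[:2]@u).round(2),"Fz",F[2].round(1),"yaw err",(26.7-np.degrees(th)-yaw).round(1),"w",s["width"].round(4),"Mz",s["moment"][2].round(3),"j6",s["joints"][5].round(2))
                                                                                                                                                                                                                                          ^^^^^^^^^^^^^^^^
AttributeError: 'float' object has no attribute 'round'
```

```bash
sed -i 's/yaw).round(1)/yaw)/' lv.py; python3 lv.py; python3 - <<'E'
from m import *
c=capture("scene"); d=capture("top")
u=proj(S,[[.5147,.1825,.057]])[0].round().astype(int); v=proj(T,[[.5147,.1825,.057]])[0].round().astype(int); print(u,v)
for a,b,k in((S,c,u),(T,d,v)):
    for f in(a,b): print(f["frame"][k[1]-4:k[1]+5,k[0]-5:k[0]+6:1].sum(2).tolist()[::2])
E
```

```text
[238 190] [244 173]
[[312, 325, 340, 350, 234, 236, 254, 384, 378, 380, 397], [318, 323, 161, 151, 156, 170, 167, 168, 236, 384, 390], [214, 305, 368, 156, 175, 175, 178, 172, 160, 271, 232], [676, 676, 645, 337, 153, 151, 152, 140, 165, 215, 227], [602, 525, 346, 275, 146, 173, 165, 177, 191, 173, 169]]
[[333, 338, 348, 361, 273, 169, 180, 186, 215, 184, 214], [323, 331, 349, 367, 376, 212, 180, 178, 170, 182, 249], [216, 227, 288, 310, 316, 349, 206, 166, 168, 137, 168], [154, 169, 162, 167, 166, 182, 176, 165, 154, 138, 122], [283, 258, 260, 238, 150, 172, 154, 186, 151, 153, 147]]
[[219, 218, 203, 172, 157, 159, 170, 195, 235, 252, 241], [207, 157, 90, 70, 67, 78, 79, 77, 112, 193, 253], [530, 292, 86, 84, 102, 116, 109, 92, 83, 125, 204], [711, 544, 152, 76, 103, 122, 111, 92, 90, 143, 207], [405, 292, 162, 107, 90, 84, 102, 117, 155, 204, 218]]
[[361, 426, 413, 342, 240, 235, 236, 237, 238, 237, 239], [226, 251, 247, 231, 236, 251, 256, 246, 241, 240, 244], [291, 297, 293, 291, 296, 304, 311, 316, 340, 337, 345], [362, 360, 358, 361, 366, 363, 364, 361, 348, 341, 330], [263, 259, 266, 275, 275, 257, 249, 255, 245, 232, 220]]Traceback (most recent call last):
  File "lv.py", line 6, in <module>
    print("t",round(s["time"],2),"theta",th.round(3),"r",np.linalg.norm(r).round(4),"z",s["tcp_pos"][2].round(4),"Ftan",-(F[:2]@t).round(2),"Frad",(F[:2]@u).round(2),"Fz",F[2].round(1),"yaw err",(26.7-np.degrees(th)-yaw),"w",s["width"].round(4),"Mz",s["moment"][2].round(3),"j6",s["joints"][5].round(2))
                                                                                                                                                                                                                                 ^^^^^^^^^^^^^^^^
AttributeError: 'float' object has no attribute 'round'
```

```bash
cat > lv.py <<'E'
from to import *
s=get_state(); r=s["tcp_pos"][:2]-st; th=np.radians(-63.3)-np.arctan2(r[1],r[0]); th=(th+1)%(2*np.pi)-1
F=s["contact_force"]; R0=np.linalg.norm(r); u=r/R0; t=np.array([u[1],-u[0]]); yaw=tf(0,0,s)[1]
print("time %.2f theta %.3f r %.4f z %.4f Ftan %.2f Frad %.2f Fz %.2f yawerr %.1f w %.4f Mz %.3f j6 %.2f"%(s["time"],th,R0,s["tcp_pos"][2],-F[:2]@t,F[:2]@u,F[2],26.7-np.degrees(th)-yaw,s["width"],s["moment"][2],s["joints"][5]))
E
python3 lv.py
```

```text
time 20.90 theta 0.863 r 0.0655 z -0.0008 Ftan -4.21 Frad 0.74 Fz 0.76 yawerr -0.1 w 0.0191 Mz -0.038 j6 2.00
```

Emit:
carry_out:
  deltas:
    - [1,0.012,-0.23,0,0,0,0.75]
    - [1,0.012,-0.23,0,0,0,0.75]

```text
time: 21.1
tcp_pos: [0.4693, 0.193, -0.0008]
eef_rot: [0.885, 0.465, -0.001, 0.0]
contact_force: [-1.1, -1.9, 0.2]
width: 0.0189
gripper_force: 59.0
```

```bash
python3 lv.py
```

```text
time 21.10 theta 1.061 r 0.0656 z -0.0008 Ftan 0.11 Frad 2.19 Fz 0.19 yawerr 0.4 w 0.0189 Mz 0.286 j6 1.76
```

Emit:
carry_out:
  deltas:
    - [1,0.001,-0.077,0,0,0,0.25]
    - [1,0.001,-0.077,0,0,0,0.25]
    - [1,0.001,-0.077,0,0,0,0.25]
    - [1,0.001,-0.077,0,0,0,0.25]

```text
time: 21.5
tcp_pos: [0.462, 0.1986, -0.0008]
eef_rot: [0.915, 0.404, -0.001, 0.0]
contact_force: [-1.7, -2.7, 0.7]
width: 0.0189
gripper_force: 59.1
```

```bash
python3 lv.py
```

```text
time 21.50 theta 1.202 r 0.0657 z -0.0008 Ftan 0.54 Frad 3.12 Fz 0.75 yawerr 0.2 w 0.0189 Mz 0.304 j6 1.60
```

Emit:
carry_out:
  deltas:
    - [1,0.001,-0.077,0,0,0,0.25]
    - [1,0.001,-0.077,0,0,0,0.25]
    - [1,0.001,-0.077,0,0,0,0.25]
    - [1,0.001,-0.077,0,0,0,0.25]

```text
time: 21.9
tcp_pos: [0.4554, 0.2052, -0.0008]
eef_rot: [0.941, 0.339, -0.001, 0.0]
contact_force: [-3.1, -1.6, 2.3]
width: 0.0188
gripper_force: 59.1
```

```bash
python3 lv.py
```

```text
time 21.90 theta 1.344 r 0.0659 z -0.0008 Ftan -0.71 Frad 3.41 Fz 2.29 yawerr 0.1 w 0.0188 Mz 0.284 j6 1.45
```

```bash
sed -i 's/^print(/print("T %.3f"%(s["moment"][2]-R0*(F[:2]@t)),end=" "); print(/' lv.py; python3 lv.py
```

```text
T 0.237 time 21.90 theta 1.344 r 0.0659 z -0.0008 Ftan -0.71 Frad 3.41 Fz 2.29 yawerr 0.1 w 0.0188 Mz 0.284 j6 1.45
```

Emit:
carry_out:
  deltas:
    - [1,0.003,-0.115,0,0,0,0.375]
    - [1,0.003,-0.115,0,0,0,0.375]
    - [1,0.003,-0.115,0,0,0,0.375]
    - [1,0.003,-0.115,0,0,0,0.375]
    - [1,0.001,-0.077,0,0,0,0.25]

```text
time: 22.4
tcp_pos: [0.4463, 0.2186, -0.0008]
eef_rot: [0.975, 0.221, -0.001, 0.001]
contact_force: [-6.1, -1.6, 4.3]
width: 0.0191
gripper_force: 59.3
```

```bash
python3 lv.py
```

```text
T 0.242 time 22.40 theta 1.590 r 0.0663 z -0.0008 Ftan -1.24 Frad 6.19 Fz 4.26 yawerr 0.0 w 0.0191 Mz 0.324 j6 1.17
```

Emit:
carry_out:
  deltas:
    - [1,0.003,-0.115,0,0,0,0.375]
    - [1,0.003,-0.115,0,0,0,0.375]
    - [1,0.003,-0.115,0,0,0,0.375]
    - [1,0.003,-0.115,0,0,0,0.375]
    - [1,0.001,-0.077,0,0,0,0.25]

```text
time: 22.9
tcp_pos: [0.4408, 0.2338, -0.0009]
eef_rot: [0.995, 0.101, -0.001, 0.001]
contact_force: [-8.9, -1.1, 6.9]
width: 0.0189
gripper_force: 59.4
```

```bash
python3 lv.py
```

```text
T 0.360 time 22.90 theta 1.833 r 0.0667 z -0.0009 Ftan -0.75 Frad 8.94 Fz 6.86 yawerr 0.1 w 0.0189 Mz 0.410 j6 0.89
```

Emit:
carry_out:
  deltas:
    - [1,-0.015,-0.115,0,0,0,0.375]
    - [1,-0.015,-0.115,0,0,0,0.375]
    - [1,-0.015,-0.115,0,0,0,0.375]
    - [1,-0.012,-0.077,0,0,0,0.25]

```text
time: 23.3
tcp_pos: [0.439, 0.247, -0.0007]
eef_rot: [1.0, 0.005, -0.0, 0.0]
contact_force: [2.0, -1.9, -1.8]
width: 0.0189
gripper_force: 58.9
```

```bash
python3 lv.py
```

```text
T 0.420 time 23.30 theta 2.032 r 0.0671 z -0.0007 Ftan 1.92 Frad -2.02 Fz -1.78 yawerr -0.4 w 0.0189 Mz 0.291 j6 0.68
```

Emit:
carry_out:
  deltas:
    - [1,-0.012,-0.115,-0.01,0,0,0.375]
    - [1,-0.012,-0.115,-0.01,0,0,0.375]
    - [1,-0.01,-0.077,-0.01,0,0,0.25]

```text
time: 23.6
tcp_pos: [0.4393, 0.2564, -0.0005]
eef_rot: [0.998, -0.064, 0.0, 0.0]
contact_force: [11.9, -2.7, -17.1]
width: 0.0186
gripper_force: 59.0
```

```bash
python3 lv.py
```

```text
T 0.420 time 23.60 theta 2.172 r 0.0675 z -0.0005 Ftan 1.11 Frad -12.14 Fz -17.07 yawerr -0.4 w 0.0186 Mz 0.345 j6 0.53
```

Emit:
carry_out:
  deltas:
    - [1,0.016,-0.077,0.013,0,0,0.25]
    - [1,0.014,-0.077,0.01,0,0,0.25]
    - [1,0.003,-0.077,0,0,0,0.25]

```text
time: 23.9
tcp_pos: [0.4404, 0.2629, -0.0007]
eef_rot: [0.993, -0.116, -0.0, 0.0]
contact_force: [-1.2, -0.7, -2.0]
width: 0.0187
gripper_force: 60.1
```

```bash
python3 lv.py
```

```text
T 0.559 time 23.90 theta 2.270 r 0.0675 z -0.0007 Ftan 0.96 Frad 0.98 Fz -2.01 yawerr 0.0 w 0.0187 Mz 0.494 j6 0.42
```

Emit:
carry_out:
  deltas:
    - [1,0.003,-0.077,0,0,0,0.25]
    - [1,0.003,-0.077,0,0,0,0.25]
    - [1,0.003,-0.077,0,0,0,0.25]

```text
time: 24.2
tcp_pos: [0.4421, 0.2695, -0.0007]
eef_rot: [0.986, -0.168, -0.0, 0.0]
contact_force: [-4.5, 0.3, -0.6]
width: 0.0186
gripper_force: 60.1
```

```bash
python3 lv.py
```

```text
T 0.577 time 24.20 theta 2.371 r 0.0677 z -0.0007 Ftan 1.23 Frad 4.35 Fz -0.59 yawerr 0.2 w 0.0186 Mz 0.494 j6 0.31
```

Emit:
carry_out:
  deltas:
    - [1,0,-0.077,0,0,0,0.25]
    - [1,0,-0.077,0,0,0,0.25]

```text
time: 24.4
tcp_pos: [0.4436, 0.2739, -0.0007]
eef_rot: [0.979, -0.202, -0.0, 0.0]
contact_force: [-4.3, 0.0, -0.1]
width: 0.0187
gripper_force: 60.1
```

```bash
python3 lv.py
```

```text
T 0.624 time 24.40 theta 2.439 r 0.0679 z -0.0007 Ftan 1.63 Frad 3.93 Fz -0.11 yawerr 0.3 w 0.0187 Mz 0.514 j6 0.23
```

Emit:
carry_out:
  deltas:
    - [1,0,-0.077,0,0,0,0.25]
    - [1,0,-0.077,0,0,0,0.25]

```text
time: 24.6
tcp_pos: [0.4455, 0.2781, -0.0007]
eef_rot: [0.972, -0.236, -0.0, 0.0]
contact_force: [-6.0, 0.6, -0.4]
width: 0.0192
gripper_force: 60.1
```

```bash
python3 lv.py
```

```text
T 0.635 time 24.60 theta 2.507 r 0.0680 z -0.0007 Ftan 2.16 Frad 5.58 Fz -0.43 yawerr 0.4 w 0.0192 Mz 0.488 j6 0.16
```

Emit:
carry_out:
  deltas:
    - [1,0,-0.06,0,0,0,0.2]
    - [1,0,0,0,0,0,0]

```text
time: 24.8
tcp_pos: [0.4464, 0.28, -0.0007]
eef_rot: [0.968, -0.25, -0.0, 0.0]
contact_force: [-5.6, 1.5, 0.1]
width: 0.0188
gripper_force: 60.1
```

```bash
python3 lv.py
```

```text
T 0.468 time 24.80 theta 2.538 r 0.0681 z -0.0007 Ftan 1.41 Frad 5.63 Fz 0.14 yawerr 0.2 w 0.0188 Mz 0.372 j6 0.13
```

Emit:
carry_out:
  deltas:
    - [0.7,0,0,0,0,0,0]
    - [0.5,0,0,0,0,0,0]
    - [0.5,0,0,0,0,0,0]
    - [0.5,0,0,0,0,0,0]
    - [0.5,0,0,-0.3,0,0,0]
    - [0.5,0,0,-0.7,0,0,0]
    - [0.5,0,0,-1,0,0,0]
    - [0.5,0,0,-1,0,0,0]
    - [0.5,0,0,-0.8,0,0,0]
    - [0.5,0,0,0,0,0,0]
    - [0.5,0,0,0,0,0,0]

```text
time: 25.9
tcp_pos: [0.4471, 0.28, 0.1146]
eef_rot: [0.968, -0.251, 0.0, -0.001]
contact_force: [0.0, -0.3, -0.1]
width: 0.043
gripper_force: 0.0
```

```bash
python3 - <<'E'
from m import *
s=get_state(); print(s["tcp_pos"],s["contact_force"],s["time"],s["width"])
fr=[capture("scene") for _ in range(6)]; b=np.mean([f["frame"] for f in fr],0)
a=pickle.load(open("s7.pkl","rb"))["frame"].astype(float)
g=lambda f,y0,y1,x0,x1:cv2.cvtColor(f[y0:y1,x0:x1].astype(np.uint8),cv2.COLOR_RGB2GRAY).astype(np.float32)
for bx in((225,262,165,215),(222,250,176,235),(233,255,205,235)): print(cv2.phaseCorrelate(g(a,*bx),g(b,*bx)),abs(g(a,*bx)-g(b,*bx)).mean())
d=capture("top"); 
st=np.array([.5061,.2473])
for th in np.arange(2.2,2.9,.1):
    w=np.radians(-63.3)-th; q=proj(T,[[*(st+.066*np.array([np.cos(w),np.sin(w)])),.057]])[0].round().astype(int); qs=proj(S,[[*(st+.066*np.array([np.cos(w),np.sin(w)])),.057]])[0].round().astype(int); print(round(th,1),q,d["frame"][q[1],q[0]],b[qs[1],qs[0]].round())
E
```

```text
[0.44705596 0.28002951 0.1145975 ] [ 0.04180931 -0.25691107 -0.13540192] 25.9 0.04298594875926223
((-0.01830209055576759, 0.028368024352236176), 0.999963301718235) 0.7324324
((-0.014090979311049523, 0.030723493380355293), 0.9960529944631789) 0.6688862
((-0.02292246019730193, 0.052853730740295646), 1.000040240999725) 0.6515151
2.2 [213 204] [53 53 55] [154. 156. 154.]
2.3 [210 204] [35 33 37] [176. 178. 175.]
2.4 [208 203] [37 37 41] [57. 57. 57.]
2.5 [205 202] [36 34 35] [70. 68. 68.]
2.6 [203 201] [36 33 34] [56. 55. 54.]
2.7 [200 199] [37 35 34] [193. 183. 182.]
2.8 [198 197] [82 72 63] [234. 225. 224.]
```

```bash
python3 -c "
from station import *
print(finish_job())"
```

```text
the job is handed in; nothing more can be done
None
```

I set the fence at the marker, clamped it, let go and handed the job in; no verdict came back. I estimate the tooth is within about 1 mm of the marker tip and the fence is square. I stopped the lever at about 2.54 rad, with turning torque 0.64 N m (hand-tight band 0.60–0.72); the fence had not shifted afterwards, and I neither moved nor re-checked the bystanders.

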